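# Set out the tea utensils on their pads and slide in the drip tray

### The job

Set the tea things out for service: put the yellow bowl, the pewter caddy and the lotus-pod lid rest each upright on the middle of the pad with its own outline, the caddy squared up with its square, setting them down without dropping them. Slide the drip tray flat in under the front beam of the teak pouring bridge, plain end first, fully home against the stop. Leave the bronze incense holder and the bamboo scoop where they are.

Things in the scene. Friction and masses are not known exactly. Their poses are not given: they have to be found in the camera images.
- bowl: Small bright yellow Kiseto tea bowl, loose, open at the top: 62 mm across and 50 mm tall, walls 4 mm, sides upright from 22 mm height to the rim, tapering below that to a 36 mm foot; about 0.13 kg. Origin: centre of its underside, z up. Stands upright at the start.
- caddy: Square pewter (silver-grey) tea caddy, loose, closed: 50 x 50 mm and 62 mm tall with flat upright sides and a flat lid fixed on it; about 0.28 kg. Origin: centre of its underside, z up, x and y square to its sides. Turned at random.
- lid_rest: Celadon-green ceramic lid rest shaped like a lotus pod with dark seed holes in its flat top, loose: 54 mm across and 34 mm tall, sides upright from 16 mm height to the top, narrowing below that to a 38 mm foot; about 0.1 kg. Origin: centre of its underside, z up.
- drip_tray: Flat brown drip tray with dark grooves, loose, 110 (x) x 60 (y) x 10 mm, 0.16 kg, lying on the table. An upright brass grip tab, 18 (x) x 14 (y) mm, stands at its rear end, centred at x = -43, y = 0, its top 49 mm above the underside. Origin: centre of the underside, z up; +x points from the tab to the plain leading end, which goes in first.
- bowl_pad: Round charcoal pad, 84 mm across, with a bright yellow ring outline (70 mm outside). The place of the yellow bowl. Fixed to the table. Origin: centre of its underside, z up; its top is 3 mm above the table. It may lie anywhere among the things, left or right.
- caddy_pad: Square charcoal pad, 84 x 84 mm, with a silver square outline (62 mm outside). The place of the pewter caddy. x and y square to its sides. Fixed to the table. Origin: centre of its underside, z up; its top is 3 mm above the table. It may lie anywhere among the things, left or right.
- lotus_pad: Round charcoal pad, 84 mm across, with a celadon-green scalloped ring of eight petals. The place of the lotus-pod lid rest. Fixed to the table. Origin: centre of its underside, z up; its top is 3 mm above the table. It may lie anywhere among the things, left or right.
- bridge: Fixed dark teak pouring bridge, z up from the table, its floor. Cheeks 74 mm apart (98 outside), 22 high. Front beam x -33 to -11 mm, underside 22, top 36 mm. Back stop face at x = +35, 12 thick, under a second beam. Origin: centre line, table height. Mouth faces -x (roughly the robot); tray slides in to +x. Home: tray origin at x = -20, y = 0, its axes parallel; tab 30 mm before the beam.
- incense_holder: Dark bronze incense holder with a pale ash top, loose, 56 mm across, 44 mm tall, 0.35 kg: a bystander. Origin: centre of its underside. It stands among the things and is to be left alone.
- scoop: Slim pale bamboo tea scoop, loose, 175 mm long, 6 mm high, lying flat at the far left: a bystander to be left alone. Origin: on its underside near its middle; x runs along it.
Things that resemble listed ones, but are neither listed nor needed, are in the scene too. Leave any turquoise look-alike of the bridge alone. What is shaped like the bowl_pad but purple is not meant.

How it is judged (in metres and radians):
At the end, for the whole second after the job is handed in: Bowl, caddy, lid rest upright on their own pads within 12 mm of centre, caddy within 12 degrees of square (any quarter turn); tray flat under the beam, within 8 mm of home, 10 mm of the centre line; incense holder upright within 15 mm, scoop within 20 mm of their starts; all at rest (horizontal distance between bowl and bowl_pad below 0.012 m and z of bowl in the frame of bowl_pad between 0 and 0.006 m and angle between each of bowl, caddy, lid_rest, incense_holder's own z axis and vertical below 0.1 rad and linear speed of each of bowl, caddy, lid_rest, drip_tray below 0.02 m/s and angular speed of each of bowl, caddy, lid_rest below 0.2 rad/s and horizontal distance between caddy and caddy_pad below 0.012 m and z of caddy in the frame of caddy_pad between 0 and 0.006 m and horizontal distance between lid_rest and lotus_pad below 0.012 m and z of lid_rest in the frame of lotus_pad between 0 and 0.006 m and (angle between the x axis of caddy and the x axis of caddy_pad, either way round below 0.22 rad or angle between the x axis of caddy and the y axis of caddy_pad, either way round below 0.22 rad) and x of drip_tray in the frame of bridge between -0.028 and -0.012 m and y of drip_tray in the frame of bridge between -0.01 and 0.01 m and z of drip_tray in the frame of bridge below 0.006 m and angle between the x axis of drip_tray and the x axis of bridge, either way round below 0.2 rad and distance of incense_holder from where it was at the start of the episode below 0.015 m and distance of scoop from where it was at the start of the episode below 0.02 m); the robot touches nothing.
It fails at once if the bronze incense holder is shifted by more than 15 mm or tipped (distance of incense_holder from where it was at the start of the episode above 0.015 m or angle between incense_holder's own z axis and vertical above 0.3 rad).
It fails at once if the bamboo scoop is shifted by more than 20 mm (distance of scoop from where it was at the start of the episode above 0.02 m).
It fails at once if the yellow bowl is dropped (falls free for more than about 30 mm) (linear speed of bowl above 0.75 m/s and contact force between bowl and the fingers below 0.05 N).
It fails at once if the pewter caddy is dropped (falls free for more than about 30 mm) (linear speed of caddy above 0.75 m/s and contact force between caddy and the fingers below 0.05 N).
It fails at once if the lotus lid rest is dropped (falls free for more than about 30 mm) (linear speed of lid_rest above 0.75 m/s and contact force between lid_rest and the fingers below 0.05 N).
It also fails if it takes over 112 s, if anything falls off the work surface, if the arm or the gripper's body presses on something with over 40 N, if the wrist force passes 120 N, or if a joint passes its speed limit or range.

### The arm

A 6-joint arm with a two-finger parallel gripper is mounted at the origin on the work surface. World frame = base frame: x ahead of the robot, y to its left, z up, the work surface at z = 0. Lengths are in mm, angles in degrees, forces in N, time in s.
With the tool pointing down it reaches from about 350 to 850 mm from the base axis. Payload 8.1 kg.
Tool frame: the origin (TCP) lies midway between the tips of the shut fingers; the grasp point (between the pads) lies 19 mm behind it; z points along the fingers, y is the direction in which the jaws open and shut (so a half turn about z gives the same grasp; the last joint's range is limited). The gripper opens to 85 mm and grips with 20 to 120 N. Pads are 22 mm wide; open, the fingers measure 114 mm over their backs; the gripper's body (76 mm by 85 mm) begins 54 mm behind the grasp point. The pads swing forward as they close: fully open they stand 13 mm farther back than shut.
Start: joints at [-79.378, 7.471, 85.268, -0, 87.261, -4.893], TCP at [160.522, -578.133, 231.292] pointing down, gripper open.
Joint ranges: [-169.43, 169.43], [-51.17, 129.36], [1.28, 143.12], [-76.62, 256.62], [0, 156.53], [-152.29, 152.29]. Speed limits (degrees/s): [136.94, 136.94, 159.86, 180, 180, 180].

### API

Orientations are given as [roll, pitch, yaw] about the fixed x, y, z axes, in that order (R = Rz(yaw) Ry(pitch) Rx(roll)).
In Python, from bench import telemetry, snapshot, camera_params, job gives the robot as it stands. The module is installed in compiled form; this text tells all that it offers.
- The arm moves only by the shell command python3 -m jog 'ROWS' [FORCE]. ROWS is JSON, a list that holds one entry, the list of rows, each a list of 7 numbers: the shift along the tool's x, y, z in units of 50 mm (1.0 is 50 mm), then the turn, a rotation vector about the tool's x, y, z in units of 2 pi rad (1.0 is 2 pi rad), then the opening, from 0 (shut) to 1 (fully open). In form: [[[dx, dy, dz, rx, ry, rz, claw], ...]]. A call has 1 to 12 rows; each row shifts and turns the commanded pose from where the row before left it, along the tool's axes as they then stand; what a row does not reach is not made up. A row lasts 1/8 s, in which the tool goes at most 62.5 mm and 10.7 degrees, less where a joint would pass 70% of its speed; a pose out of reach is approached as far as the arm can. A call with a number of a shift or a turn outside -1 to 1 is refused whole. A call with a gripper value outside its range is refused whole. The fingers move at their own pace and stop on an object; FORCE is the grip in N (left out, the last holds). Time passes only in rows, so rows that do not move let the fingers close. It gives the time, the measured TCP pose, the force and the opening at its end, in the units of the state.
- telemetry.sense(): the state, without advancing time (a new reading comes with each control period).
- snapshot(name): name is "scene" or "top" or "wrist"; returns (picture, depth): 384x512x3 uint8, red, green, blue; 384x512 float32, mm along the optical axis (not along the pixel's ray), 0 where there is no reading.
- camera_params(name): a dict with "K" (3x3 intrinsics, pixels), "extrinsics" (4x4, takes a point from camera to world coordinates). Camera axes: x right, y down, z forward; pixel columns grow to the right and rows downward; lengths in mm; the calibration is good to about 2 mm. The wrist camera is an equidistant fisheye: a pixel r from the principal point sees the ray r / f radians off the axis. A picture is of the moment at which its call begins: read the wrist's pose just before it. camera_params takes no time and is no camera call; for the wrist camera it gives the pose at the moment of the call.
- job.hand_in(): hands the job in, once; it reports no verdict.
The state is a dict: "time": time; "joint_pos": joint angles; "qd": joint speeds; "joint_efforts": joint torques, N m; "tool_pos": TCP position; "tcp_rot": TCP orientation; "ft_force": force on the tool from outside, world axes, zero at the start; "wrist_torque": the same for the moment, N m; "finger_gap": finger opening in mm.
Only numpy, scipy, OpenCV 4.12 (cv2) and the standard library are available. Lean on these libraries where they do the work, as an engineer would, in place of code of your own. Each camera call takes 0.05 s, during which the arm holds its last target. There are 200 camera calls.

## Working session

There is one attempt and no reset: what is moved stays moved. The work goes in short steps, Python scripts to look and compute and a shell command to move; the robot and the scene stay as the last step left them, time stands still between calls to the robot, and variables do not carry over. Pictures are saved under pics/ and viewed, about 12 in all and at most 16, crops included, and the job is handed in when it is done.

```bash
mkdir -p pics
cat > h.py <<'E'
import numpy as np, cv2
from bench import telemetry, snapshot, camera_params
def pix2plane(name,u,v,z):
    c=camera_params(name);K=np.array(c["K"]);T=np.array(c["extrinsics"])
    d=T[:3,:3]@np.linalg.solve(K,[u,v,1.]);o=T[:3,3]
    return o+d*(z-o[2])/d[2]
def cloud(name,depth):
    c=camera_params(name);K=np.array(c["K"]);T=np.array(c["extrinsics"])
    v,u=np.mgrid[0:384,0:512]
    p=np.stack([u,v,np.ones_like(u)],-1)@np.linalg.inv(K).T*depth[...,None]
    return p@T[:3,:3].T+T[:3,3]
E
python3 - <<'E'
from h import *
print(telemetry.sense())
for n in("top","scene"):
    p,d=snapshot(n);np.savez(f"{n}0.npz",p=p,d=d,P=cloud(n,d))
    cv2.imwrite(f"pics/{n}0.png",cv2.resize(p[...,::-1],(768,576),interpolation=cv2.INTER_CUBIC))
    c=camera_params(n);print(n,np.round(c["K"],1).tolist(),np.round(c["extrinsics"],3).tolist())
E
```

```text
{'time': 0.0, 'joint_pos': array([-7.93805525e+01,  7.51423698e+00,  8.53304879e+01,  6.37800480e-04,
        8.72623432e+01, -4.89205202e+00]), 'qd': array([-0.02941532, -0.07199952,  0.01623697,  0.06127516, -0.03591388,
        0.00982646]), 'joint_efforts': array([-2.52700760e-03, -5.69387269e+01, -5.00570834e+01, -4.61369964e-04,
        1.44603668e-02,  3.25779058e-05]), 'tool_pos': array([ 160.39078233, -577.58204197,  230.2419414 ]), 'tcp_rot': array([-1.79893376e+02, -9.76532223e-03,  1.55114594e+01]), 'ft_force': array([-0.37047282,  0.18544343,  0.26126258]), 'wrist_torque': array([-0.01378418,  0.00055289, -0.04916258]), 'finger_gap': 85.76289162806117}
top [[425.8, 0.0, 252.3], [0.0, 425.8, 186.7], [0.0, 0.0, 1.0]] [[0.01, -0.996, 0.086, 461.261], [-1.0, -0.013, -0.029, 12.978], [0.03, -0.086, -0.996, 1059.195], [0.0, 0.0, 0.0, 1.0]]
scene [[405.4, 0.0, 256.6], [0.0, 405.4, 196.4], [0.0, 0.0, 1.0]] [[0.661, 0.449, -0.601, 1110.316], [0.75, -0.381, 0.54, -516.354], [0.014, -0.808, -0.589, 620.068], [0.0, 0.0, 0.0, 1.0]]
```

View pics/top0.png

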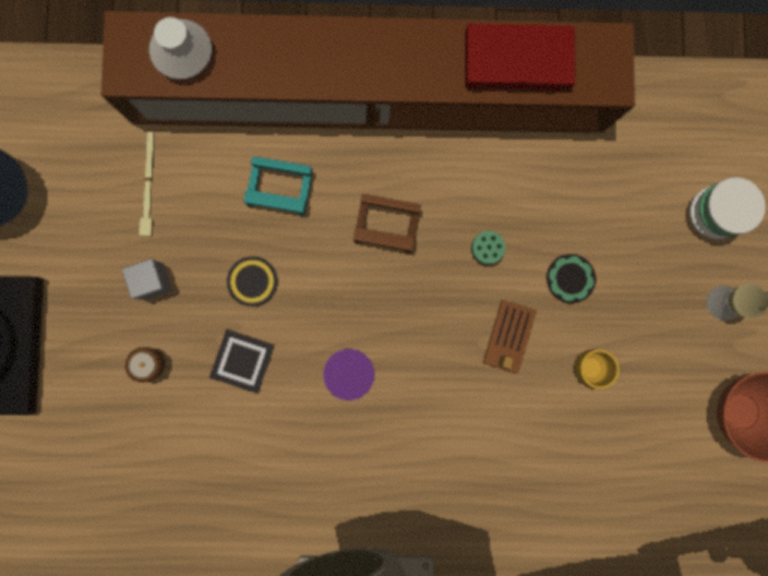

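View pics/scene0.png

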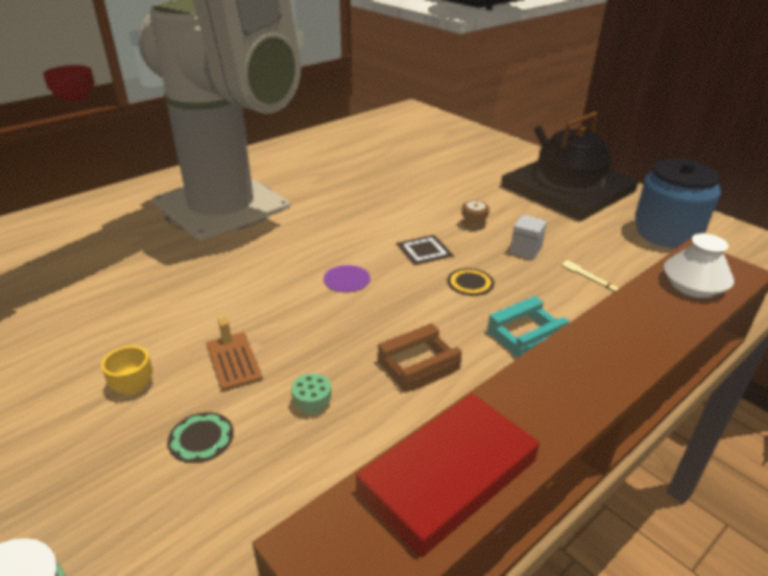

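The top view shows the yellow bowl (598,369), lid rest (488,248), lotus pad (571,279), tray (510,337, tab end toward the robot), teak bridge (388,222), yellow-ring pad (252,281), silver-square pad (242,361), caddy (148,280), incense holder (145,364) and scoop (148,185). The decoys are the purple disc (349,374) and the turquoise bridge (279,185). There is no second bowl or caddy on the table; the red bowl (760,415) isn't yellow.

```bash
cat > meas.py <<'E'
from h import *
D=np.load("top0.npz");p,d,P=D["p"],D["d"],D["P"]
hsv=cv2.cvtColor(p,cv2.COLOR_RGB2HSV)
s=512/768
def roi(x0,y0,x1,y1):
    m=np.zeros((384,512),bool);m[int(y0*s):int(y1*s),int(x0*s):int(x1*s)]=1;return m
R=dict(bowl=roi(570,340,628,398),lid=roi(465,225,512,270),tray=roi(475,295,545,380),bridge=roi(345,185,430,260),caddy=roi(115,250,180,306),inc=roi(118,340,175,388),bowlpad=roi(222,252,282,312),caddypad=roi(205,325,280,398),lotus=roi(540,248,602,310),turq=roi(235,150,320,220))
for k,m in R.items():
    q=P[m];z=q[:,2];
    print(k,"z pct",np.round(np.percentile(z,[2,20,50,80,98]),1))
    for a,b in((1.5,7),(7,14),(18,30),(30,40),(40,56),(56,75)):
        w=m&(P[...,2]>a)&(P[...,2]<b)
        if w.sum()>15:
            Q=P[w][:,:2].astype(np.float32);r=cv2.minAreaRect(Q)
            print("   ",a,b,w.sum(),"mean",np.round(Q.mean(0),1),"rect",np.round(r[0],1),np.round(r[1],1),round(r[2],1))
E
python3 meas.py
python3 - <<'E'
import cv2,numpy as np
p=np.load('top0.npz')['p'][...,::-1]
a=p[110:270,225:425];b=p[110:270,70:270]
cv2.imwrite('pics/crop1.png',np.vstack([cv2.resize(x,(740,296*2),interpolation=cv2.INTER_CUBIC)[::1] for x in (a,)]))
cv2.imwrite('pics/crop2.png',cv2.resize(b,(740,592),interpolation=cv2.INTER_CUBIC))
E
```

```text
bowl z pct [-3.6 -1.1  1.9 26.8 51.9]
    1.5 7 212 mean [ 410.2 -381.2] rect [ 411.9 -382.7] [94.3 96. ] 89.0
    7 14 165 mean [ 411.5 -374.2] rect [ 412.1 -373.4] [44.1 34.9] 0.7
    18 30 93 mean [ 411.6 -374.3] rect [ 413.9 -366.6] [55.8 58.6] 0.7
    30 40 73 mean [ 411.9 -370.2] rect [ 412.5 -365.6] [58. 58.] 47.6
    40 56 188 mean [ 413.1 -366.7] rect [ 412.7 -366.9] [59.1 60.8] 0.2
lid z pct [-3.5 -0.9  2.2 34.  37.6]
    1.5 7 96 mean [ 610.6 -197.2] rect [ 611.1 -199.7] [73.9 76.1] 0.1
    18 30 29 mean [ 596.4 -182.5] rect [ 604.1 -186.4] [36.4 44.5] 84.1
    30 40 364 mean [ 607.2 -194.9] rect [ 606.7 -194.8] [52.1 52. ] 89.0
tray z pct [-3.6 -1.1  1.8 10.1 45.7]
    1.5 7 395 mean [ 462.  -230.5] rect [ 462.7 -234.5] [115.9 140.3] 89.8
    7 14 901 mean [ 465.6 -234.5] rect [ 462.8 -234.2] [ 60.6 109.9] 72.7
    40 56 49 mean [ 421.3 -220.8] rect [ 421.5 -221.2] [13.7 17.4] 73.2
bridge z pct [-3.6 -1.   1.1 33.5 38.8]
    1.5 7 447 mean [654.2 -29.4] rect [652.  -29.8] [125.  139.1] 0.8
    18 30 196 mean [648.4 -30. ] rect [639.5 -27.7] [97.9 65.3] 79.8
    30 40 596 
[... 961 characters left out ...]
197.] [71.8 58.2] 34.8
caddypad z pct [-3.5 -0.8  1.4  3.6  6.8]
    1.5 7 1144 mean [419.1 206.8] rect [418.9 206.6] [117.2 121.1] 0.8
    7 14 24 mean [424.1 200.7] rect [419.8 200.9] [77.9 73.4] 68.0
lotus z pct [-3.6 -0.7  1.5  3.7  6.9]
    1.5 7 798 mean [ 560.3 -339.7] rect [ 561.8 -338.4] [102.9 102.5] 89.2
    7 14 23 mean [ 560.8 -338.8] rect [ 558.3 -337.1] [78.5 53.5] 68.6
turq z pct [-3.6 -0.9  1.5 33.8 38.7]
    1.5 7 435 mean [714.8 156.8] rect [712.4 156.1] [115.8 140.8] 1.1
    7 14 27 mean [701.6 147.2] rect [705.5 149.3] [96.7 77.8] 81.0
    18 30 216 mean [707.9 148.6] rect [701.2 150.8] [98.6 69.8] 81.1
    30 40 595 mean [700.7 149.7] rect [705.6 149.6] [97.6 78.8] 81.0
```

View pics/crop1.png

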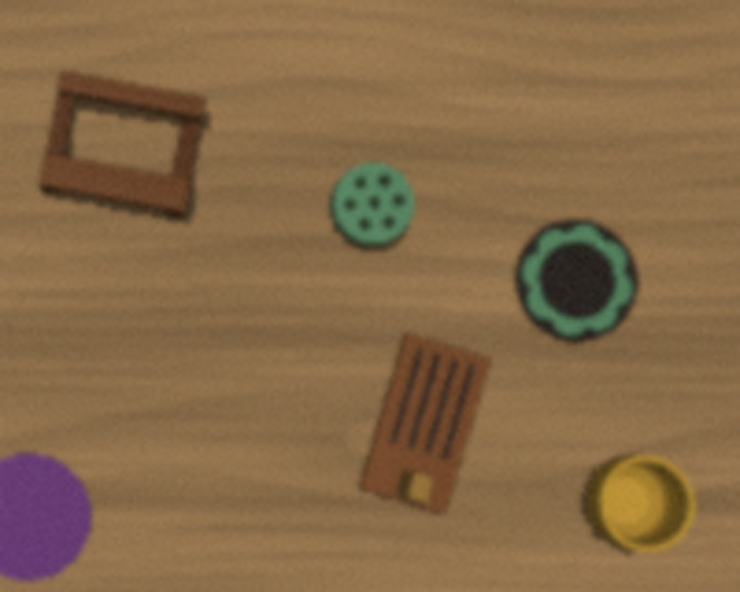

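View pics/crop2.png

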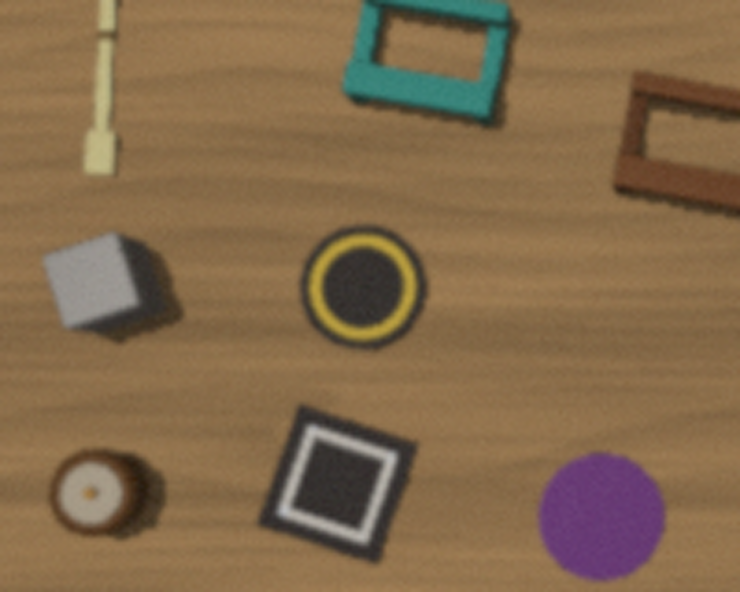

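The crops confirm the teak bridge (wide front beam toward the robot), the green-holed lid rest, the scalloped pad, the yellow-ring pad and the silver-square pad. Next I measure the pads.

```bash
cat > pads.py <<'E'
from h import *
import sys
exec(open("meas.py").read().split("for k,m")[0])
H,S,V=[hsv[...,i].astype(int) for i in range(3)]
def P3(m,z):
    v,u=np.nonzero(m);return np.array([pix2plane("top",a,b,z) for a,b in zip(u,v)])[:,:2].astype(np.float32)
for k,col in(("bowlpad",V<75),("caddypad",V<75),("lotus",V<75),("bowlpad",(H>18)&(H<32)&(S>150)&(V>120)),("caddypad",(S<60)&(V>110)),("lotus",(H>60)&(H<90)&(S>60)&(V>90)),("bowl",(H>18)&(H<32)&(S>150)&(V>110)),("lid",(H>60)&(H<90)&(S>50)&(V>60))):
    Q=P3(R[k]&col,{"bowl":50,"lid":34}.get(k,3));r=cv2.minAreaRect(Q);c=cv2.minEnclosingCircle(Q)
    print(k,len(Q),np.round(Q.mean(0),1),"rect",np.round(r[0],1),np.round(r[1],1),round(r[2],1),"circ",np.round(c[0],1),round(c[1],1))
E
python3 pads.py
cat > go.py <<'E'
# prints displacement in tool units from the present pose to x y [z yaw]
from h import *
import sys
from scipy.spatial.transform import Rotation as Ro
s=telemetry.sense();p=np.array(s["tool_pos"]);R=Ro.from_euler("xyz",s["tcp_rot"],degrees=True)
a=[float(v) for v in sys.argv[1:]]
print("t",round(s["time"],2),"pos",np.round(p,1),"rpy",np.round(s["tcp_rot"],2),"gap",round(s["finger_gap"],1),"F",np.round(s["ft_force"],1),"j",np.round(s["joint_pos"]))
if a:
    yaw=a[3] if len(a)>3 else s["tcp_rot"][2]
    G=Ro.from_euler("xyz",[180,0,yaw],degrees=True)
    print("turn/2pi",np.round((R.inv()*G).as_rotvec()/(2*np.pi),4),"| shift in current axes",np.round(R.inv().apply(np.array(a[:3])-p)/50,3),"| in final axes",np.round(G.inv().apply(np.array(a[:3])-p)/50,3))
E
python3 go.py 413 -367 110 0
```

```text
bowlpad 418 [547.1 191.4] rect [548.  191.5] [77. 79.] 0.8 circ [548.  192.2] 40.5
caddypad 676 [417.5 205.1] rect [417.6 204.9] [82.3 80.3] 72.2 circ [417.5 206.1] 55.6
lotus 457 [ 559.2 -338.6] rect [ 560.4 -339.1] [79.4 79.9] 44.9 circ [ 559.4 -339.4] 41.3
bowlpad 224 [548.7 192.6] rect [548.  192.7] [67.3 66.5] 1.4 circ [548.9 192.4] 34.9
caddypad 307 [417.8 205.7] rect [417.7 205.6] [64.1 63.5] 72.2 circ [417.8 205.8] 42.2
lotus 287 [ 560.3 -339.4] rect [ 560.8 -339.5] [69.7 71.6] 8.9 circ [ 560.1 -339.7] 37.6
bowl 453 [ 412.9 -363.6] rect [ 412.8 -367.3] [58.9 60.4] 0.4 circ [ 412.4 -366.3] 31.9
t 0.1 pos [ 160.4 -577.6  230.3] rpy [-1.799e+02 -1.000e-02  1.552e+01] gap 85.2 F [ 0.1 -0.5 -0.3] j [-79.   8.  85.   0.  87.  -5.]
turn/2pi [-0.0003  0.      0.0431] | shift in current axes [ 5.994 -2.704  2.412] | in final axes [ 5.051 -4.213  2.406]Traceback (most recent call last):
  File "pads.py", line 8, in <module>
    Q=P3(R[k]&col,{"bowl":50,"lid":34}.get(k,3));r=cv2.minAreaRect(Q);c=cv2.minEnclosingCircle(Q)
  File "pads.py", line 6, in P3
    v,u=np.nonzero(m);return np.array([pix2plane("top",a,b,z) for a,b in zip(u,v)])[:,:2].astype(np.float32)
                                       ~~~~~~~~~^^^^^^^^^^^^^
  File "h.py", line 4, in pix2plane
    c=camera_params(name);K=np.array(c["K"]);T=np.array(c["extrinsics"])
ValueError: time passes only in moves, steps and waits
```

```bash
python3 -m jog '[[[0,0,0,0,0,0.0216,1],[0,0,0,0,0,0.0216,1],[0.8,-0.7,0.4,0,0,0,1],[0.85,-0.7,0.4,0,0,0,1],[0.85,-0.7,0.4,0,0,0,1],[0.85,-0.7,0.4,0,0,0,1],[0.85,-0.7,0.4,0,0,0,1],[0.85,-0.7,0.4,0,0,0,1],[0,0,0,0,0,0,1],[0,0,0,0,0,0,1]]]' 40 && python3 go.py 413 -367 10 0
```

```text
time: 1.35
tool_pos: [413.0, -368.2, 111.1]
tcp_rot: [-180.0, 0.0, 0.0]
ft_force: [0.3, -0.1, -0.6]
finger_gap: 85.3
t 1.35 pos [ 413.  -368.2  111.1] rpy [-1.8e+02  4.0e-02  2.0e-02] gap 85.3 F [ 0.3 -0.1 -0.6] j [-47.   5. 100.  -0.  74.  43.]
turn/2pi [-0.      0.0001  0.0001] | shift in current axes [ 2.000e-03 -2.400e-02  2.022e+00] | in final axes [ 0.    -0.025  2.022]
```

```bash
python3 -m jog '[[[0,-0.02,0.6,0,0,0,1],[0,0,0.6,0,0,0,1],[0,0,0.5,0,0,0,1],[0,0,0.3,0,0,0,1],[0,0,0,0,0,0,1],[0,0,0,0,0,0,0.4],[0,0,0,0,0,0,0.4],[0,0,0,0,0,0,0.4],[0,0,0,0,0,0,0.4],[0,0,0,0,0,0,0.4]]]' 40 && python3 -m jog '[[[0,0,-0.2,0,0,0,0.4],[0,0,-0.5,0,0,0,0.4],[0,0,-0.7,0,0,0,0.4],[0,0,-0.7,0,0,0,0.4],[0,0,0,0,0,0,0.4],[0,0,0,0,0,0,0.4]]]' && python3 go.py 548 192.3 113 0
python3 - <<'E'
from h import *
p,d=snapshot("scene");cv2.imwrite("pics/s1.png",p[150:384,0:300,::-1].repeat(2,0).repeat(2,1))
E
```

```text
time: 2.6
tool_pos: [414.2, -368.5, 13.2]
tcp_rot: [179.9, -0.1, -0.0]
ft_force: [-1.8, -0.7, 6.3]
finger_gap: 61.0
time: 3.35
tool_pos: [412.9, -367.0, 116.0]
tcp_rot: [-180.0, 0.0, -0.0]
ft_force: [-0.6, -0.1, -1.2]
finger_gap: 60.9
t 3.35 pos [ 412.9 -367.   116. ] rpy [-1.7998e+02  2.0000e-02 -3.0000e-02] gap 60.9 F [-0.6 -0.1 -1.2] j [-47.   5. 100.   0.  75.  43.]
turn/2pi [-0.      0.     -0.0001] | shift in current axes [  2.695 -11.187   0.062] | in final axes [  2.701 -11.186   0.059]
```

View pics/s1.png

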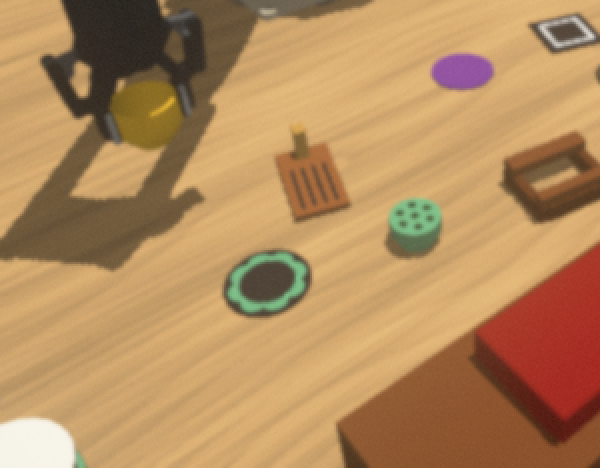

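Bowl is held upright in the jaws at (150,110). Carrying it to the yellow-ring pad.

```bash
python3 -m jog '[[[0.1,-0.5,0,0,0,0,0.4],[0.2,-0.85,0,0,0,0,0.4],[0.2,-0.9,0,0,0,0,0.4],[0.2,-0.9,0,0,0,0,0.4],[0.2,-0.9,0,0,0,0,0.4],[0.2,-0.9,0,0,0,0,0.4],[0.2,-0.9,0,0,0,0,0.4],[0.2,-0.9,0,0,0,0,0.4],[0.2,-0.9,0,0,0,0,0.4],[0.2,-0.9,0,0,0,0,0.4],[0.2,-0.9,0,0,0,0,0.4],[0.2,-0.85,0,0,0,0,0.4]]]' && python3 -m jog '[[[0.2,-0.5,0,0,0,0,0.4],[0.2,-0.35,0,0,0,0,0.4],[0.2,-0.04,0,0,0,0,0.4],[0,0,0,0,0,0,0.4],[0,0,0,0,0,0,0.4]]]' && python3 go.py 548 192.3 17.5 0
```

```text
time: 4.9
tool_pos: [527.4, 149.1, 114.4]
tcp_rot: [180.0, 0.2, -0.0]
ft_force: [0.1, 0.6, -0.6]
finger_gap: 61.5
time: 5.52
tool_pos: [558.1, 191.1, 115.7]
tcp_rot: [180.0, 0.1, -0.1]
ft_force: [-0.1, -0.8, -1.4]
finger_gap: 61.3
t 5.53 pos [558.1 191.1 115.7] rpy [ 1.7997e+02  7.0000e-02 -9.0000e-02] gap 61.3 F [-0.1 -0.8 -1.4] j [ 14.  11.  94.  -0.  75. 104.]
turn/2pi [ 0.0001  0.0002 -0.0003] | shift in current axes [-0.2   -0.024  1.964] | in final axes [-0.202 -0.023  1.964]
```

```bash
python3 -m jog '[[[-0.2,-0.02,0.4,0,0,0,0.4],[0,0,0.6,0,0,0,0.4],[0,0,0.5,0,0,0,0.4],[0,0,0.3,0,0,0,0.4],[0,0,0.12,0,0,0,0.4],[0,0,0.05,0,0,0,0.4],[0,0,0,0,0,0,0.4],[0,0,0,0,0,0,0.4]]]' && python3 go.py
```

```text
time: 6.52
tool_pos: [549.2, 193.3, 18.7]
tcp_rot: [-180.0, -0.1, -0.0]
ft_force: [0.9, -1.0, -0.0]
finger_gap: 61.1
t 6.53 pos [549.2 193.3  18.7] rpy [-1.7998e+02 -8.0000e-02 -4.0000e-02] gap 61.1 F [ 0.9 -1.  -0. ] j [ 14.  16.  99.   0.  65. 104.]
```

```bash
python3 -m jog '[[[0,0,0.03,0,0,0,0.4],[0,0,0,0,0,0,0.4],[0,0,0,0,0,0,0.8],[0,0,0,0,0,0,1],[0,0,0,0,0,0,1],[0,0,0,0,0,0,1],[0,0,-0.4,0,0,0,1],[0,0,-0.8,0,0,0,1],[0,0,-0.8,0,0,0,1],[0,0,0,0,0,0,1]]]' && python3 go.py 546.5 352 118 20.1
```

```text
time: 7.78
tool_pos: [552.0, 194.0, 122.7]
tcp_rot: [-179.9, -0.5, -0.0]
ft_force: [-0.7, -1.1, 0.2]
finger_gap: 85.4
t 7.78 pos [552.  194.  122.7] rpy [-1.7986e+02 -5.3000e-01 -4.0000e-02] gap 85.4 F [-0.7 -1.1  0.2] j [ 14.   9.  95.   0.  75. 104.]
turn/2pi [-0.0001 -0.0015 -0.0559] | shift in current axes [-0.113 -3.159  0.1  ] | in final axes [ 0.982 -3.005  0.093]
```

```bash
python3 -m jog '[[[-0.03,-0.8,0,0,0,0,1],[0,-0.9,0,0,0,0,1],[0,-0.9,0,0,0,0,1],[0,-0.57,0,0,0,0,1],[0,0,0,0,0,-0.028,1],[0,0,0,0,0,-0.028,1],[0,0,0,0,0,0,1],[0,0,0,0,0,0,1]]]' && python3 go.py 546.4 352 12 20.1
python3 - <<'E'
from h import *
p,d=snapshot("top");np.savez("top1.npz",p=p,d=d,P=cloud("top",d))
cv2.imwrite("pics/t1.png",cv2.resize(p[80:290,60:300,::-1],(720,630)[:2],interpolation=cv2.INTER_CUBIC)[:600])
E
```

```text
time: 8.78
tool_pos: [547.0, 351.5, 116.2]
tcp_rot: [180.0, 0.0, 19.9]
ft_force: [-0.1, 0.4, -0.0]
finger_gap: 85.3
t 8.78 pos [547.  351.5 116.2] rpy [1.800e+02 2.000e-02 1.989e+01] gap 85.3 F [-0.1  0.4 -0. ] j [28. 19. 84.  0. 77. 98.]
turn/2pi [ 0.      0.0001 -0.0006] | shift in current axes [-0.007 -0.014  2.085] | in final axes [-0.007 -0.014  2.085]
```

View pics/t1.png

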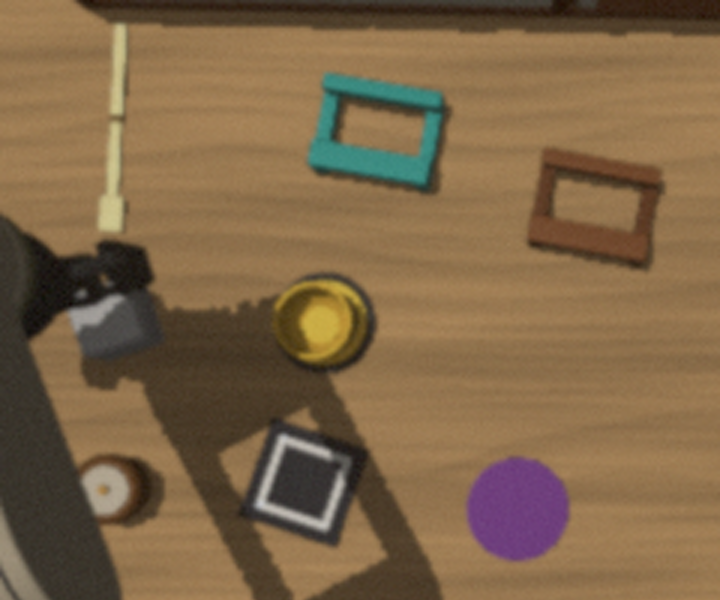

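Bowl stands on the yellow-ring pad (322,320); the jaws are over the caddy (115,315), clear of the scoop and the holder.

```bash
python3 -m jog '[[[0,0,0.5,0,0,0,1],[0,0,0.6,0,0,0,1],[0,0,0.6,0,0,0,1],[0,0,0.38,0,0,0,1],[0,0,0,0,0,0,1],[0,0,0,0,0,0,0.3],[0,0,0,0,0,0,0.3],[0,0,0,0,0,0,0.3],[0,0,0,0,0,0,0.3],[0,0,0,0,0,0,0.3],[0,0,0,0,0,0,0.3]]]' 50 && python3 -m jog '[[[0,0,-0.2,0,0,0,0.3],[0,0,-0.6,0,0,0,0.3],[0,0,-0.7,0,0,0,0.3],[0,0,-0.6,0,0,0,0.3],[0,0,0,0,0,0,0.3],[0,0,0,0,0,0,0.3]]]' && python3 go.py 417.7 205.6 116 -17.8
```

```text
time: 10.2
tool_pos: [548.4, 352.4, 14.3]
tcp_rot: [-180.0, -0.2, 20.1]
ft_force: [-0.6, 0.8, 6.4]
finger_gap: 49.5
time: 10.95
tool_pos: [546.3, 351.2, 115.8]
tcp_rot: [180.0, 0.1, 20.1]
ft_force: [0.0, 0.3, -2.4]
finger_gap: 49.4
t 10.95 pos [546.3 351.2 115.8] rpy [1.7998e+02 1.1000e-01 2.0120e+01] gap 49.4 F [ 0.   0.3 -2.4] j [28. 19. 84. -0. 77. 98.]
turn/2pi [1.000e-04 3.000e-04 1.053e-01] | shift in current axes [-3.417e+00  1.849e+00  3.000e-03] | in final axes [-1.56   3.558 -0.004]
```

```bash
python3 -m jog '[[[-0.6,0.33,0,0,0,0,0.3],[-0.8,0.43,0,0,0,0,0.3],[-0.8,0.43,0,0,0,0,0.3],[-0.8,0.43,0,0,0,0,0.3],[-0.42,0.23,0,0,0,0,0.3],[0,0,0,0,0,0.0263,0.3],[0,0,0,0,0,0.0263,0.3],[0,0,0,0,0,0.0263,0.3],[0,0,0,0,0,0.0263,0.3],[0,0,0,0,0,0,0.3],[0,0,0,0,0,0,0.3]]]' && python3 go.py 417.7 205.6 18 -17.8
```

```text
time: 12.32
tool_pos: [417.6, 205.7, 116.2]
tcp_rot: [179.9, 0.1, -17.5]
ft_force: [0.2, 0.4, -1.8]
finger_gap: 49.3
t 12.32 pos [417.6 205.7 116.2] rpy [ 1.7993e+02  9.0000e-02 -1.7540e+01] gap 49.3 F [ 0.2  0.4 -1.8] j [ 20.  -9. 114.   0.  75. 127.]
turn/2pi [0.0002 0.0003 0.0007] | shift in current axes [ 0.005 -0.002  1.963] | in final axes [2.000e-03 1.000e-03 1.963e+00]
```

```bash
python3 -m jog '[[[0,0,0.5,0,0,0,0.3],[0,0,0.6,0,0,0,0.3],[0,0,0.5,0,0,0,0.3],[0,0,0.24,0,0,0,0.3],[0,0,0.1,0,0,0,0.3],[0,0,0.03,0,0,0,0.3],[0,0,0,0,0,0,0.3],[0,0,0,0,0,0,0.3]]]' && python3 go.py
```

```text
time: 13.32
tool_pos: [419.0, 206.2, 19.6]
tcp_rot: [-180.0, -0.1, -17.7]
ft_force: [0.5, -0.1, -2.5]
finger_gap: 49.1
t 13.32 pos [419.  206.2  19.6] rpy [-1.7995e+02 -6.0000e-02 -1.7740e+01] gap 49.1 F [ 0.5 -0.1 -2.5] j [ 20.  -1. 117.  -0.  63. 128.]
```

```bash
python3 -m jog '[[[0,0,0.03,0,0,0,0.3],[0,0,0.03,0,0,0,0.3],[0,0,0,0,0,0,0.3],[0,0,0,0,0,0,0.3]]]' && python3 -m jog '[[[0,0,0,0,0,0,0.6],[0,0,0,0,0,0,1],[0,0,0,0,0,0,1],[0,0,0,0,0,0,1],[0,0,0,0,0,0,1],[0,0,-0.4,0,0,0,1],[0,0,-0.8,0,0,0,1],[0,0,-0.8,0,0,0,1],[0,0,0,0,0,0,1],[0,0,0,0,0,0,1]]]' && python3 go.py 421.5 -221.2 115 -17.3
```

```text
time: 13.82
tool_pos: [418.8, 206.1, 17.2]
tcp_rot: [-180.0, -0.0, -17.7]
ft_force: [-7.5, -2.7, 14.4]
finger_gap: 49.7
time: 15.08
tool_pos: [418.2, 205.9, 115.4]
tcp_rot: [180.0, 0.0, -17.7]
ft_force: [-0.1, 0.1, -0.3]
finger_gap: 85.5
t 15.07 pos [418.2 205.9 115.4] rpy [ 1.7999e+02  1.0000e-02 -1.7750e+01] gap 85.5 F [-0.1  0.1 -0.3] j [ 20.  -9. 114.   0.  75. 128.]
turn/2pi [ 0.      0.     -0.0012] | shift in current axes [2.667e+00 8.115e+00 8.000e-03] | in final axes [2.604e+00 8.135e+00 7.000e-03]
```

```bash
python3 -m jog '[[[0.15,0.5,0,0,0,-0.0012,1],[0.26,0.82,0,0,0,0,1],[0.28,0.85,0,0,0,0,1],[0.28,0.85,0,0,0,0,1],[0.28,0.85,0,0,0,0,1],[0.28,0.85,0,0,0,0,1],[0.28,0.85,0,0,0,0,1],[0.28,0.85,0,0,0,0,1],[0.28,0.85,0,0,0,0,1],[0.25,0.85,0,0,0,0,1],[0,0,0,0,0,0,1],[0,0,0,0,0,0,1]]]' && python3 go.py 421.5 -221.2 18 -17.3
python3 - <<'E'
from h import *
p,d=snapshot("top");np.savez("top2.npz",p=p,d=d,P=cloud("top",d))
P=cloud("top",d)
for n,c,z0,z1 in(("bowl",(548,192),40,56),("caddy",(418,206),58,75),("tab",(421,-221),40,56)):
    w=(np.hypot(P[...,0]-c[0],P[...,1]-c[1])<60)&(P[...,2]>z0)&(P[...,2]<z1)
    if w.sum()>10:
        r=cv2.minAreaRect(P[w][:,:2].astype(np.float32));print(n,w.sum(),np.round(P[w].mean(0),1),np.round(r[0],1),np.round(r[1],1),round(r[2],1))
E
```

```text
time: 16.58
tool_pos: [421.4, -219.8, 114.2]
tcp_rot: [-179.9, 0.2, -17.4]
ft_force: [0.1, 0.0, -0.6]
finger_gap: 85.3
t 16.57 pos [ 421.4 -219.8  114.2] rpy [-1.7992e+02  1.7000e-01 -1.7360e+01] gap 85.3 F [ 0.1  0.  -0.6] j [-34.  -7. 112.   0.  75.  74.]
turn/2pi [-0.0002  0.0005 -0.0002] | shift in current axes [0.017 0.029 1.923] | in final axes [0.011 0.026 1.923]
bowl 171 [546.8 194.1  51.2] [546.1 193. ] [59.5 60.2] 0.4
caddy 474 [417.9 206.4  64.7] [417.9 206.9] [50.2 49.9] 71.9
```

```bash
python3 -m jog '[[[0.02,0.03,0.5,0,0,0,1],[0,0,0.6,0,0,0,1],[0,0,0.5,0,0,0,1],[0,0,0.34,0,0,0,1],[0,0,0,0,0,0,1],[0,0,0,0,0,0,0],[0,0,0,0,0,0,0],[0,0,0,0,0,0,0],[0,0,0,0,0,0,0],[0,0,0,0,0,0,0],[0,0,0,0,0,0,0],[0,0,0,0,0,0,0]]]' 80 && python3 -m jog '[[[0,0,0,0,0,0,0],[0,0,-0.15,0,0,0,0],[0,0,-0.15,0,0,0,0],[0,0,0,0,0,0,0],[0,0,0,0,0,0,0]]]' && python3 go.py
python3 - <<'E'
from h import *
c=np.array([638.9,-27.8]);a=np.radians(-9.6);u=np.array([np.cos(a),np.sin(a)])
print("tab home",c-63*u,"tab pre(origin -130 => lead end at -75)",c-173*u)
p,d=snapshot("scene");cv2.imwrite("pics/s2.png",p[100:340,60:360,::-1].repeat(2,0).repeat(2,1))
E
```

```text
time: 18.12
tool_pos: [423.4, -222.7, 19.5]
tcp_rot: [180.0, -0.1, -17.3]
ft_force: [-0.6, 0.2, 5.1]
finger_gap: 13.1
time: 18.75
tool_pos: [422.8, -222.3, 33.8]
tcp_rot: [180.0, 0.0, -17.3]
ft_force: [0.3, 0.6, -1.8]
finger_gap: 12.3
t 18.75 pos [ 422.8 -222.3   33.8] rpy [180.     0.   -17.32] gap 12.3 F [ 0.3  0.6 -1.8] j [-34.  -0. 115.  -0.  65.  73.]
tab home [576.78224966 -17.29356896] tab pre(origin -130 => lead end at -75) [468.32268559   1.05099318]
```

View pics/s2.png

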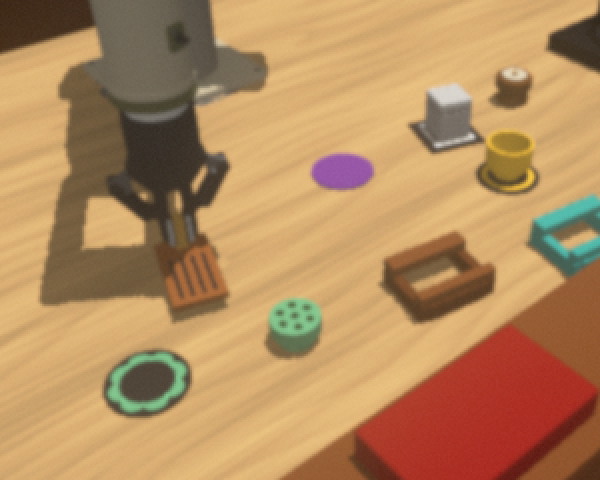

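```bash
python3 go.py 468.3 1 33.8 -17.32; python3 -m jog '[[[-0.1,-0.4,0,0,0,0,0],[-0.1,-0.7,0,0,0,0,0],[-0.1,-0.8,0,0,0,0,0],[-0.1,-0.8,0,0,0,0,0],[-0.05,-0.8,0,0,0,0,0],[0,-0.7,0,0,0,0,0],[0,-0.34,0,0,0,0,0],[0,0,0,0,0,-0.0214,0],[0,0,0,0,0,0,0],[0,0,0,0,0,0,0],[0,0,0,0,0,0,0]]]' && python3 go.py 468.3 1 21 -9.6
python3 - <<'E'
from h import *
p,d=snapshot("top");P=cloud("top",d);np.savez("top3.npz",p=p,d=d,P=P)
cv2.imwrite("pics/t3.png",cv2.resize(p[110:290,190:390,::-1],(660,594),interpolation=cv2.INTER_CUBIC))
E
```

```text
t 18.8 pos [ 422.7 -222.2   33.6] rpy [-1.7999e+02  2.0000e-02 -1.7320e+01] gap 12.9 F [-0.2  0.3 -2.3] j [-34.  -0. 115.   0.  65.  73.]
turn/2pi [-0.      0.0001  0.    ] | shift in current axes [-4.590e-01 -4.534e+00 -4.000e-03] | in final axes [-0.459 -4.534 -0.005]
time: 20.18
tool_pos: [468.9, 0.6, 33.8]
tcp_rot: [180.0, 0.0, -9.7]
ft_force: [-0.9, 0.8, -1.8]
finger_gap: 12.7
t 20.18 pos [468.9   0.6  33.8] rpy [180.     0.    -9.75] gap 12.7 F [-0.9  0.8 -1.8] j [ -6.  -2. 116.  -0.  65.  94.]
turn/2pi [ 0.      0.     -0.0004] | shift in current axes [-0.013 -0.005  0.255] | in final axes [-0.013 -0.005  0.255]
```

View pics/t3.png

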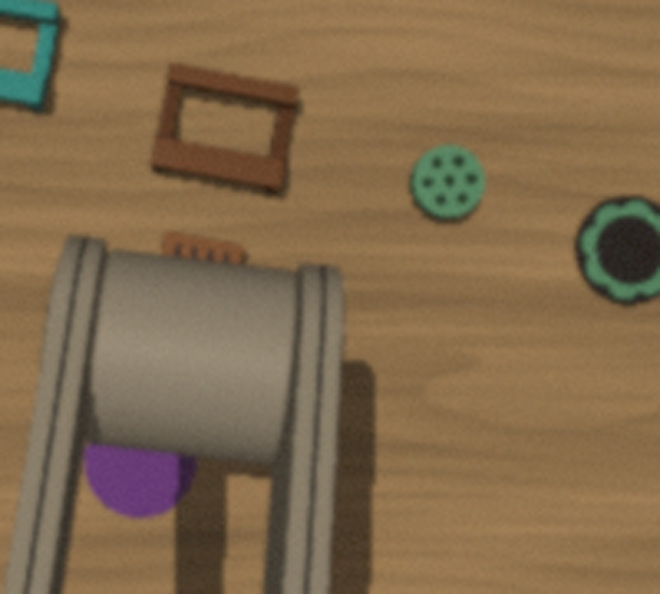

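The tray's front edge (165–243, 240–252) is square in front of the mouth; check its lateral offset and height numerically.

Run:
```python
from h import *
P=np.load("top3.npz")["P"]
a=np.radians(-9.6);u=np.array([np.cos(a),np.sin(a)]);n=np.array([-u[1],u[0]])
w=np.zeros((384,512),bool);w[178:194,230:275]=1
w&=(P[...,2]>14)&(P[...,2]<45)
q=P[w];d=q[:,:2]-[638.9,-27.8];X=d@u;Y=d@n
print(len(q),"z",np.percentile(q[:,2],[5,50,95]).round(1),"X",X.min().round(1),X.max().round(1),"Y",np.percentile(Y,[2,98]).round(1),"mid",np.percentile(Y,[2,98]).mean().round(1))
k=X>X.max()-12
e=[X[(Y>y)&(Y<y+10)].max().round(1) for y in range(-30,30,10)];print("front edge X vs Y",e)
w=np.zeros((384,512),bool);w[125:172,230:285]=1;w&=(P[...,2]>30)&(P[...,2]<42)
d=P[w][:,:2]-[638.9,-27.8];print("bridge extents",(d@u).min(),(d@u).max(),(d@n).min(),(d@n).max())
```

```text
159 z [21.3 24.  26.8] X -93.8 -76.5 Y [-28.6  28.4] mid -0.1
front edge X vs Y [np.float64(-77.8), np.float64(-76.8), np.float64(-76.5), np.float64(-76.7), np.float64(-77.4), np.float64(-76.5)]
bridge extents -32.44349146795878 46.13236663293271 -48.77721783642958 49.02180736358834
```

```bash
python3 -m jog '[[[0,0,0.15,0,0,0,0],[0,0,0.12,0,0,0,0],[0,0,0,0,0,0,0],[0.25,0,0,0,0,0,0],[0.4,0,0,0,0,0,0],[0.4,0,0,0,0,0,0],[0.4,0,0,0,0,0,0],[0.4,0,0,0,0,0,0],[0.2,0,0,0,0,0,0],[0.05,0,0,0,0,0,0],[0,0,0,0,0,0,0],[0,0,0,0,0,0,0]]]' && python3 go.py 576.8 -17.3 20
```

```text
time: 21.72
tool_pos: [571.9, -16.4, 20.1]
tcp_rot: [180.0, 0.0, -9.6]
ft_force: [-0.1, -0.4, -1.5]
finger_gap: 12.4
t 21.73 pos [571.9 -16.4  20.1] rpy [ 1.80e+02  4.00e-02 -9.61e+00] gap 12.4 F [-0.1 -0.4 -1.5] j [ -7.  15. 100.  -0.  65.  93.]
turn/2pi [0.     0.0001 0.    ] | shift in current axes [0.1   0.002 0.002] | in final axes [0.1   0.002 0.003]
```

```bash
python3 -m jog '[[[0.04,0,0.01,0,0,0,0],[0.04,0,0,0,0,0,0],[0.03,0,0,0,0,0,0],[0.03,0,0,0,0,0,0],[0,0,0,0,0,0,0],[0,0,0,0,0,0,0]]]' && python3 go.py
```

```text
time: 22.48
tool_pos: [579.4, -17.7, 19.7]
tcp_rot: [180.0, 0.0, -9.6]
ft_force: [0.6, -0.0, -1.7]
finger_gap: 12.3
t 22.48 pos [579.4 -17.7  19.7] rpy [ 1.80e+02  1.00e-02 -9.61e+00] gap 12.3 F [ 0.6 -0.  -1.7] j [-7. 16. 99. -0. 65. 93.]
```

```bash
python3 -m jog '[[[0.03,0,0.01,0,0,0,0],[0.03,0,0,0,0,0,0],[0,0,0,0,0,0,0],[0,0,0,0,0,0,0]]]' && python3 -m jog '[[[0.02,0,0,0,0,0,0],[0,0,0,0,0,0,0],[0,0,0,0,0,0,0]]]'
```

```text
time: 22.98
tool_pos: [579.9, -17.7, 19.4]
tcp_rot: [180.0, 0.3, -9.6]
ft_force: [-15.4, 2.6, 13.0]
finger_gap: 12.6
time: 23.35
tool_pos: [579.9, -17.7, 19.4]
tcp_rot: [180.0, 0.4, -9.6]
ft_force: [-21.0, 3.2, 18.4]
finger_gap: 12.5
```

Home against the stop (21 N, position as expected). Relieve, release and rise; next is the lid rest.

```bash
python3 -m jog '[[[-0.05,0,-0.02,0,0,0,0],[0,0,0,0,0,0,0],[0,0,0,0,0,0,0.3],[0,0,0,0,0,0,0.6],[0,0,0,0,0,0,0.6],[0,0,-0.4,0,0,0,1],[0,0,-0.8,0,0,0,1],[0,0,-0.8,0,0,0,1],[0,0,0,0,0,0.0,1],[0,0,0,0,0,-0.0267,1]]]' && python3 go.py 606.7 -194.8 115 0
```

```text
time: 24.6
tool_pos: [581.5, -18.0, 121.8]
tcp_rot: [180.0, -0.1, 0.2]
ft_force: [-0.3, 1.0, -0.6]
finger_gap: 85.0
t 24.6 pos [581.5 -18.  121.8] rpy [ 1.7999e+02 -1.2000e-01  1.7000e-01] gap 85.0 F [-0.3  1.  -0.6] j [-7.  9. 95.  0. 76. 83.]
turn/2pi [ 0.     -0.0003  0.0005] | shift in current axes [0.494 3.538 0.138] | in final axes [0.504 3.536 0.136]
```

```bash
python3 -m jog '[[[0.1,0.54,0,0,0,0,1],[0.1,0.8,0,0,0,0,1],[0.1,0.8,0,0,0,0,1],[0.1,0.8,0,0,0,0,1],[0.1,0.6,0.1,0,0,0,1],[0,0,0,0,0,0,1],[0,0,0,0,0,0,1],[0,0,0,0,0,0,1]]]' && python3 go.py 606.7 -194.8 4 0
python3 - <<'E'
from h import *
p,d=snapshot("top");P=cloud("top",d);np.savez("top4.npz",p=p,d=d,P=P)
a=np.radians(-9.6);u=np.array([np.cos(a),np.sin(a)]);n=np.array([-u[1],u[0]])
e=P[...,:2]-[638.9,-27.8];X=e@u;Y=e@n;Z=P[...,2]
def r(t,w):
    print(t,w.sum(),"X",np.percentile(X[w],[3,50,97]).round(1),"Y",np.percentile(Y[w],[3,50,97]).round(1),"Z",np.percentile(Z[w],[5,50,95]).round(1)) if w.sum()>5 else print(t,"none")
r("tab",(X>-90)&(X<-36)&(abs(Y)<40)&(Z>38)&(Z<56))
r("tray front part",(X>-10)&(X<33)&(abs(Y)<36)&(Z>6.5)&(Z<16))
r("tray rear",(X>-90)&(X<-36)&(abs(Y)<40)&(Z>6.5)&(Z<16))
cv2.imwrite("pics/t4.png",cv2.resize(p[110:290,190:390,::-1],(660,594),interpolation=cv2.INTER_CUBIC))
E
```

```text
time: 25.6
tool_pos: [605.9, -193.8, 115.4]
tcp_rot: [-180.0, 0.0, 0.1]
ft_force: [0.4, -0.2, 0.2]
finger_gap: 85.6
t 25.6 pos [ 605.9 -193.8  115.4] rpy [-1.7998e+02  0.0000e+00  6.0000e-02] gap 85.6 F [ 0.4 -0.2  0.2] j [-22.  17.  86.   0.  76.  68.]
turn/2pi [-0.      0.      0.0002] | shift in current axes [0.016 0.02  2.228] | in final axes [0.016 0.019 2.228]
tab 46 X [-70.8 -62.7 -53.6] Y [-5.8  1.1  7.3] Z [45.8 49.  51.6]
tray front part 347 X [-4.8 13.3 31.8] Y [-27.5  -0.1  28.3] Z [ 7.8 10.4 13.6]
tray rear 310 X [-73.3 -53.9 -36.7] Y [-26.9   1.7  29.2] Z [ 7.2 10.  12.6]
```

View pics/t4.png

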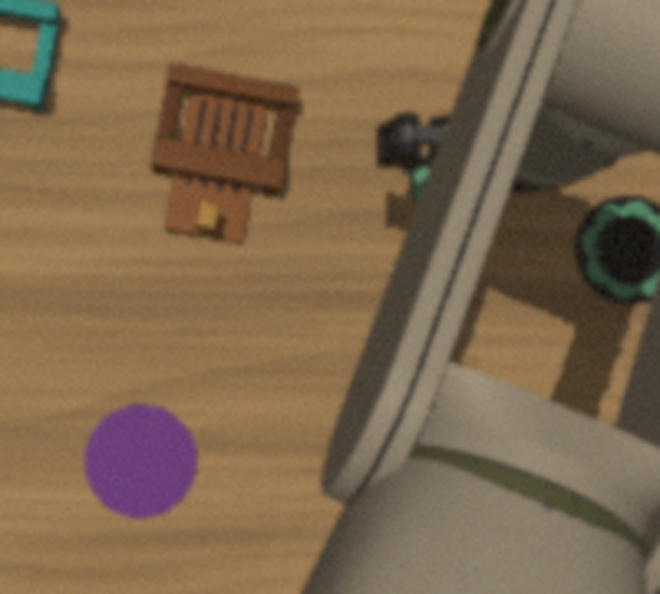

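The tray is flat in the bridge (225,130), with its tab (208,215) at X −62.7 (ideal −63). Now the lid rest.

```bash
python3 -m jog '[[[0.02,0.02,0.6,0,0,0,1],[0,0,0.7,0,0,0,1],[0,0,0.5,0,0,0,1],[0,0,0.3,0,0,0,1],[0,0,0.1,0,0,0,1],[0,0,0,0,0,0,1],[0,0,0,0,0,0,0.35],[0,0,0,0,0,0,0.35],[0,0,0,0,0,0,0.35],[0,0,0,0,0,0,0.35],[0,0,0,0,0,0,0.35]]]' 40 && python3 -m jog '[[[0,0,-0.2,0,0,0,0.35],[0,0,-0.5,0,0,0,0.35],[0,0,-0.5,0,0,0,0.35],[0,0,0,0,0,0,0.35],[0,0,0,0,0,0,0.35]]]' && python3 go.py 560.2 -339.5 65 0
```

```text
time: 27.02
tool_pos: [607.9, -196.3, 6.8]
tcp_rot: [180.0, -0.1, -0.0]
ft_force: [-0.9, 0.5, 5.5]
finger_gap: 52.2
time: 27.65
tool_pos: [606.4, -195.7, 64.5]
tcp_rot: [-180.0, 0.1, -0.0]
ft_force: [-0.2, -0.2, -0.5]
finger_gap: 52.6
t 27.65 pos [ 606.4 -195.7   64.5] rpy [-1.7998e+02  5.0000e-02 -0.0000e+00] gap 52.6 F [-0.2 -0.2 -0.5] j [-22.  21.  88.   0.  72.  68.]
turn/2pi [-0.0001  0.0001 -0.    ] | shift in current axes [-0.923  2.875 -0.01 ] | in final axes [-0.923  2.875 -0.01 ]
```

```bash
python3 -m jog '[[[-0.2,0.6,0,0,0,0,0.35],[-0.25,0.8,0,0,0,0,0.35],[-0.27,0.8,0,0,0,0,0.35],[-0.2,0.67,0,0,0,0,0.35],[0,0,0,0,0,0,0.35],[0,0,0.4,0,0,0,0.35],[0,0,0.4,0,0,0,0.35],[0,0,0.2,0,0,0,0.35],[0,0,0.05,0,0,0,0.35],[0,0,0,0,0,0,0.35],[0,0,0,0,0,0,0.35]]]' && python3 go.py 560.2 -339.5 10 0
```

```text
time: 29.02
tool_pos: [561.6, -339.8, 13.8]
tcp_rot: [179.9, -0.1, 0.0]
ft_force: [-0.1, 0.6, -1.0]
finger_gap: 52.4
t 29.02 pos [ 561.6 -339.8   13.8] rpy [ 1.7995e+02 -8.0000e-02  1.0000e-02] gap 52.4 F [-0.1  0.6 -1. ] j [-36.  27.  86.  -0.  67.  54.]
turn/2pi [ 0.0002 -0.0002  0.    ] | shift in current axes [-0.028 -0.006  0.076] | in final axes [-0.028 -0.006  0.076]
```

```bash
python3 -m jog '[[[-0.02,0,0.04,0,0,0,0.35],[0,0,0.03,0,0,0,0.35],[0,0,0,0,0,0,0.35],[0,0,0,0,0,0,0.35]]]' && python3 -m jog '[[[0,0,0,0,0,0,0.7],[0,0,0,0,0,0,1],[0,0,0,0,0,0,1],[0,0,0,0,0,0,1],[0,0,0,0,0,0,1],[0,0,-0.4,0,0,0,1],[0,0,-0.8,0,0,0,1],[0,0,-0.8,0,0,0,1],[-0.7,0.5,-0.3,0,0,0,1],[-0.8,0.6,0,0,0,0,1],[-0.8,0.6,0,0,0,0,1],[0,0,0,0,0,0,1]]]' && python3 -m jog '[[[-0.8,0.6,0,0,0,0,1],[-0.8,0.6,0,0,0,0,1],[0,0,0,0,0,0,1],[0,0,0,0,0,0,1]]]'
python3 - <<'E'
from h import *
p,d=snapshot("top");P=cloud("top",d)
for n,c,z0,z1 in(("bowl",(548,192),40,56),("caddy",(417.7,205.6),58,75),("lid",(560.2,-339.5),30,45),("inc",(412.6,352),40,56),("tab",(577,-17),42,56)):
    w=(np.hypot(P[...,0]-c[0],P[...,1]-c[1])<50)&(P[...,2]>z0)&(P[...,2]<z1)
    if w.sum()>10:
        r=cv2.minAreaRect(P[w][:,:2].astype(np.float32));print(n,w.sum(),np.round(P[w].mean(0),1),np.round(r[0],1),np.round(r[1],1),round(r[2],1))
p0=np.load("top0.npz")["p"]
print("scoop diff",np.abs(p.astype(int)-p0)[80:165,85:115].max())
cv2.imwrite("pics/t5.png",cv2.resize(p[...,::-1],(768,576),interpolation=cv2.INTER_CUBIC))
p,d=snapshot("scene");cv2.imwrite("pics/s5.png",cv2.resize(p[...,::-1],(768,576),interpolation=cv2.INTER_CUBIC))
E
```

```text
time: 29.52
tool_pos: [560.0, -339.6, 9.8]
tcp_rot: [180.0, -0.0, -0.0]
ft_force: [-2.4, 0.3, 4.6]
finger_gap: 52.8
time: 31.02
tool_pos: [442.6, -427.0, 126.2]
tcp_rot: [179.9, -0.0, -0.2]
ft_force: [1.2, 0.3, -0.3]
finger_gap: 85.6
time: 31.52
tool_pos: [365.9, -484.2, 125.2]
tcp_rot: [180.0, -0.1, -0.0]
ft_force: [0.2, 0.5, 0.6]
finger_gap: 85.3
bowl 170 [546.5 193.6  51.2] [546.2 192.9] [59.5 60.5] 0.3
caddy 477 [417.8 206.5  64.6] [417.9 207.2] [50.3 49.7] 72.3
lid 389 [ 559.6 -338.1   36.7] [ 559.2 -338.3] [51.9 53.5] 0.6
inc 416 [412.8 351.1  44.1] [412.9 351.6] [52.6 53.8] 45.9
tab 44 [577.9 -16.5  48.1] [578.  -16.6] [13.8 17.7] 81.3
scoop diff 13
```

View pics/t5.png

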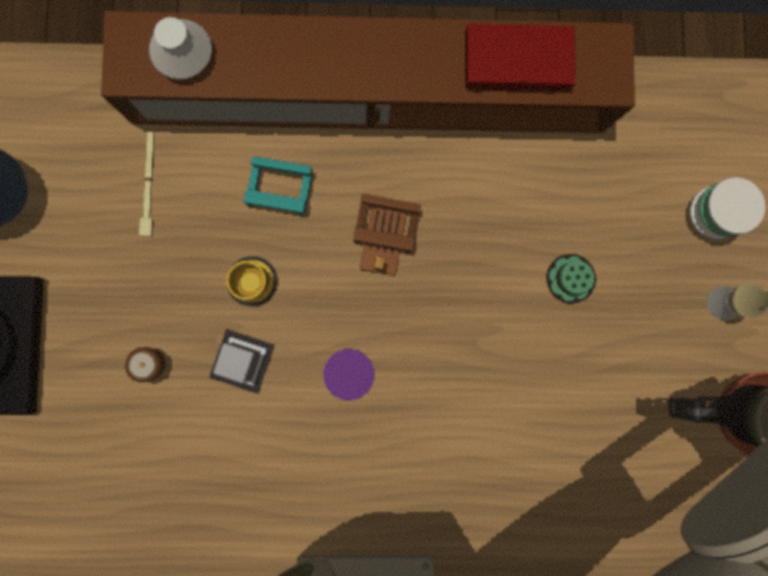

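View pics/s5.png

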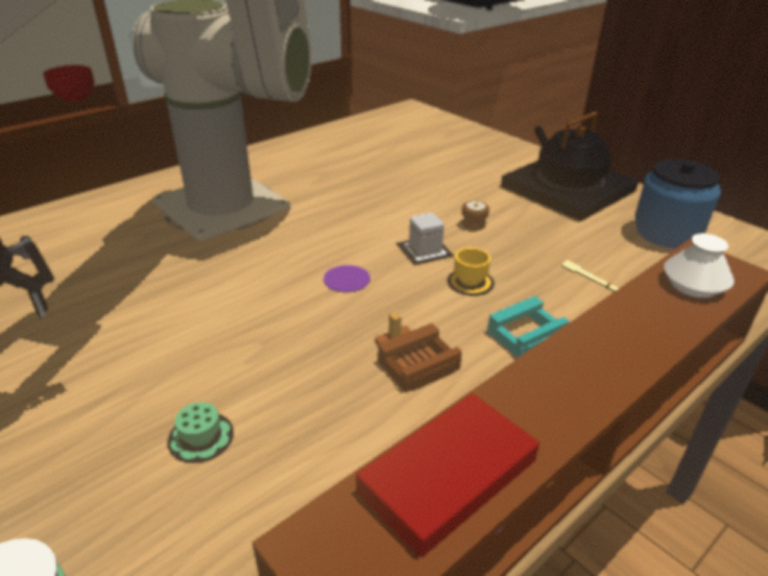

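Both views show bowl (250,281), caddy (242,361) and lid rest (571,278) upright on their own pads, the tray home in the teak bridge, and the holder and scoop unmoved. The arm is clear, with wrist force near zero.

```bash
python3 -c "
from bench import job;print(job.hand_in())"
```

```text
the job is handed in; nothing more can be done
None
```

The tea things are set out and the job is handed in, at about 32 s of the 112 s allowed. It reports no verdict, so the checks below are my own camera measurements.

| Thing | Last check | Limit |
|---|---|---|
| Yellow bowl | about 2 mm off its pad centre | 12 mm |
| Pewter caddy | about 1–2 mm off its pad centre, and less than 1° off square | 12 mm, 12° |
| Lid rest | about 1.5 mm off its pad centre | 12 mm |
| Drip tray | flat against the stop; tab within 1–2 mm of its home position and about 1 mm off the centre line | 8 mm, 10 mm |
| Incense holder | within 0.5 mm of its start | 15 mm |
| Bamboo scoop | no visible change from the first picture | 20 mm |

- **Tray:** I pushed it against the stop until the wrist read about 21 N, then backed off before letting go.
- **Arm:** it finished clear of everything, with wrist force near zero.
- **Failed checks:** none of these failed or disagreed. One early script stopped with an error before its separate colour-based check of the lid rest, so I used the depth measurement for it instead.

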